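# Load the light-curing unit and wind up its timer

### The arm

A 6-joint arm with a two-finger parallel gripper is mounted at the origin on the work surface. World frame = base frame: x ahead of the robot, y to its left, z up, the work surface at z = 0. Lengths are in m, angles in rad, forces in N, time in s.
With the tool pointing down it reaches from about 0.25 to 0.8 m from the base axis. Payload 3.9 kg.
Tool frame: the origin (TCP) lies on the centre line of the jaws, within the pads' length; the fingertips stand ctrl.tips_ahead ahead of it and the grasp point (between the pads) lies 5 mm behind it (ctrl.tips_ahead is the distance from the TCP to the fingertips, in m); z points along the fingers, y is the line along which they close (so a half turn about z gives the same grasp; the last joint's range is limited). The gripper opens to 85 mm and grips with 20 to 120 N. Pads are 22 mm wide; open, the fingers measure 114 mm over their backs; the gripper's body (76 mm by 85 mm) begins 54 mm behind the grasp point. The pads swing forward as they close: fully open they stand 13 mm farther back than shut.
Start: joints at [1.198, 0.26, -0.138, 1.173, 0, 1.571], TCP at [0.191, 0.489, 0.245] pointing down, gripper open.
Joint ranges: [-2.78, 2.78], [-0.83, 1.72], [-1.28, 1.37], [-1.9, 2.12], [-1.57, 1.48], [-3.14, 3.14]. Speed limits (rad/s): [2.57, 2.57, 3.14, 3.14, 3.14, 3.14].

### API

Orientations are given as [roll, pitch, yaw] about the fixed x, y, z axes, in that order (R = Rz(yaw) Ry(pitch) Rx(roll)).
In Python, from station import ctrl gives the robot as it stands.
- The arm moves only by the tool carry_out, never from a script. Its argument "steps" is one flat list of numbers, 4 for each row, row after row: the shift along the tool's x, y, z normalised to -1 to 1, where 1 is 100 cm, then the turn about the tool's z normalised to -1 to 1, where 1 is 8 degrees. In form: [x, y, z, roll, x, y, z, roll, ...]. A call has 1 to 5 rows; each row shifts and turns the commanded pose from where the row before left it, along the tool's axes as they then stand; what a row does not reach is not made up. A row lasts 1/8 s, in which the tool goes at most 62.5 mm and 10.7 degrees, less where a joint would pass 70% of its speed; a pose out of reach is approached as far as the arm can. A call with a number of a shift or a turn outside -1 to 1 is refused whole. A call with a gripper value outside its range is refused whole. "gripper" is the closure, from -1 (fully open) to 1 (shut), so that 0 is half open, set as the call begins (left out, the last holds). The fingers move at their own pace and stop on an object; "newtons" is the grip in N (left out, the last holds). Time passes only in rows, so rows that do not move let the fingers close. It gives the time, the measured TCP pose, the force, the opening and the grip force at its end, in the units of the state.
- ctrl.sense(): the state, without advancing time (a new reading comes with each control period).
- ctrl.read_camera(name): name is "side" or "top"; returns a dict with "pixels" (480x640x3 uint8, blue, green, red), "K" (3x3 intrinsics, pixels), "origin" and "attitude" of the camera in the world. Camera axes: x right, y down, z forward; pixel columns grow to the right and rows downward; lengths in m; the calibration is good to about 2 mm. A picture is of the moment at which its call begins. There is no depth.
- ctrl.job_done(): hands the job in; it is judged then, once.
The state is a dict: "time": time; "qpos": joint angles; "joint_velocities": joint speeds; "joint_torque": joint torques, N m; "tcp_pos": TCP position; "tcp_rot": TCP orientation; "force": force on the tool from outside, world axes, zero at the start; "wrist_torque": the same for the moment, N m; "finger_gap": opening from 0.0 (shut) to 1.0 (fully open); "gripper_force": force on a finger pad.
Only numpy, scipy, OpenCV 4.12 (cv2) and the standard library are available. Lean on these libraries where they do the work, as an engineer would, in place of code of your own. Each camera call takes 0.05 s, during which the arm holds its last target. There are 200 camera calls.

### The job

Pull open the drawer of the curing unit, lay every small plaster quadrant model from the work mat in it in a single layer (any way up will do), and push the drawer fully shut. Only then wind the timer key on top of the unit clockwise, a part turn at a time, until it comes up against its stop. Leave the other things on the bench where they are.

Things in the scene. Friction and masses are not known exactly. Their poses are not given: they have to be found in the camera images.
- unit: light-curing unit, a fixed low white steel case 190 mm deep (x), 290 mm wide (y), 85 mm high; origin at the centre of its underside on the bench; its front with the blue drawer faces its own -x. Its flat top carries the key (near the front, to -y) and a grey lamp dome (radius 38 mm, 26 mm high, centre 30 mm to +x and 75 mm to +y)
- drawer (a joint): drawer travel in m: 0 fully shut, 0.13 fully out (towards the unit's -x); about 2 N of friction, it stays where it is left. It may start slightly ajar
- drawer_floor (a point): centre of the drawer's inner floor, 20 mm above the bench, moves with the drawer; axes as the unit's. The tray inside is 143 mm (x) by 248 mm (y), walls 32 mm high above the floor and 6 mm thick; the blue front panel, 15 mm thick, stands 51 mm above the floor. Fully open, the part of the tray from x = -72 to about +52 mm here is clear of the case, the front edge of whose top lies 65 mm above this floor
- drawer_handle (a point): middle of the drawer's bar handle: a round steel bar 11 mm thick, 110 mm long along the unit's y, its axis 35 mm in front of the drawer front (29 mm free behind the bar), 55 mm above the bench; a post to the front panel stands 47 mm either side of the middle
- key (a joint): how far the timer key is wound, rad: grows as the key turns clockwise seen from above; stop at 6.0. It starts between 0 and 0.7. A mainspring resists (with friction about 0.06 N m at the start to 0.1 N m at the stop), and the key stays where it is let go
- key_grip (a point): centre of the key's upright steel wing, on the vertical axis of turning, 114 mm above the bench; the wing is 48 mm long (x of this point), 10 mm thick (y) and 26 mm high (13 mm above and below this point), on a short stem; the unit's top lies 29 mm below this point. The point turns with the key
- mat: dark rubber work mat, fixed, 260 mm (x) by 360 mm (y), 3 mm thick; origin at the centre of its underside
- quad0: plaster quadrant model: block 44 mm long (its x), 22 mm wide (its y), 18 mm high, with a row of four low teeth (up to 13 mm wide, 8 mm high) along its top; 26 mm high in all, about 45 g. Origin at the middle of it all, 13 mm above its underside; z points up through the teeth, x along the row. It starts teeth up on the dark work mat. Three to five of these models are there; absent ones read None
- quad1: plaster quadrant model: block 44 mm long (its x), 22 mm wide (its y), 18 mm high, with a row of four low teeth (up to 13 mm wide, 8 mm high) along its top; 26 mm high in all, about 45 g. Origin at the middle of it all, 13 mm above its underside; z points up through the teeth, x along the row. It starts teeth up on the dark work mat. Three to five of these models are there; absent ones read None
- quad2: plaster quadrant model: block 44 mm long (its x), 22 mm wide (its y), 18 mm high, with a row of four low teeth (up to 13 mm wide, 8 mm high) along its top; 26 mm high in all, about 45 g. Origin at the middle of it all, 13 mm above its underside; z points up through the teeth, x along the row. It starts teeth up on the dark work mat. Three to five of these models are there; absent ones read None
- quad3: plaster quadrant model: block 44 mm long (its x), 22 mm wide (its y), 18 mm high, with a row of four low teeth (up to 13 mm wide, 8 mm high) along its top; 26 mm high in all, about 45 g. Origin at the middle of it all, 13 mm above its underside; z points up through the teeth, x along the row. It starts teeth up on the dark work mat. Three to five of these models are there; absent ones read None
- quad4: plaster quadrant model: block 44 mm long (its x), 22 mm wide (its y), 18 mm high, with a row of four low teeth (up to 13 mm wide, 8 mm high) along its top; 26 mm high in all, about 45 g. Origin at the middle of it all, 13 mm above its underside; z points up through the teeth, x along the row. It starts teeth up on the dark work mat. Three to five of these models are there; absent ones read None
- arch: bystander, to be left where it stands: horseshoe-shaped full-arch plaster model, about 70 mm across, 24 mm high; origin at the centre of its underside
- puck: bystander, to be left where it stands: round grey disc case, 34 mm across, 12 mm high, on the mat among the models; origin under its centre
- jar: bystander, to be left where it stands: amber jar, 48 mm across, 60 mm high; origin under its centre
- brush: bystander, to be left where it stands: brush lying flat, 170 mm long; origin near its middle
- waxknife: bystander, to be left where it stands: wax spatula lying flat, 190 mm long; origin near its middle
- pot: bystander, to be left where it stands: small white pot, 60 mm across, 50 mm high; origin under its centre
- can: bystander, to be left where it stands: white bottle, 56 mm across, 90 mm high; origin under its centre

How it is judged:
On the way, in this order (a step that is already met when the one before it is completed fails the run):
1. the drawer is pulled open (at least 110 mm) (value of joint drawer above 0.11 m), for 0.2 s.
2. every quadrant model present lies in the drawer in one layer, let go (x of quad0 in the frame of drawer_floor between -0.072 and 0.072 m and y of quad0 in the frame of drawer_floor between -0.124 and 0.124 m and z of quad0 in the frame of drawer_floor between 0 and 0.028 m and x of quad1 in the frame of drawer_floor between -0.072 and 0.072 m and y of quad1 in the frame of drawer_floor between -0.124 and 0.124 m and z of quad1 in the frame of drawer_floor between 0 and 0.028 m and x of quad2 in the frame of drawer_floor between -0.072 and 0.072 m and y of quad2 in the frame of drawer_floor between -0.124 and 0.124 m and z of quad2 in the frame of drawer_floor between 0 and 0.028 m and x of quad3 in the frame of drawer_floor between -0.072 and 0.072 m and y of quad3 in the frame of drawer_floor between -0.124 and 0.124 m and z of quad3 in the frame of drawer_floor between 0 and 0.028 m and x of quad4 in the frame of drawer_floor between -0.072 and 0.072 m and y of quad4 in the frame of drawer_floor between -0.124 and 0.124 m and z of quad4 in the frame of drawer_floor between 0 and 0.028 m and contact force between the fingers and quad0 below 0.1 N and contact force between the fingers and quad1 below 0.1 N and contact force between the fingers and quad2 below 0.1 N and contact force between the fingers and quad3 below 0.1 N and contact force between the fingers and quad4 below 0.1 N and value of joint drawer above 0.03 m), for 0.3 s.
3. the drawer is pushed fully shut with the models in it (x of quad0 in the frame of drawer_floor between -0.072 and 0.072 m and y of quad0 in the frame of drawer_floor between -0.124 and 0.124 m and z of quad0 in the frame of drawer_floor between 0 and 0.028 m and x of quad1 in the frame of drawer_floor between -0.072 and 0.072 m and y of quad1 in the frame of drawer_floor between -0.124 and 0.124 m and z of quad1 in the frame of drawer_floor between 0 and 0.028 m and x of quad2 in the frame of drawer_floor between -0.072 and 0.072 m and y of quad2 in the frame of drawer_floor between -0.124 and 0.124 m and z of quad2 in the frame of drawer_floor between 0 and 0.028 m and x of quad3 in the frame of drawer_floor between -0.072 and 0.072 m and y of quad3 in the frame of drawer_floor between -0.124 and 0.124 m and z of quad3 in the frame of drawer_floor between 0 and 0.028 m and x of quad4 in the frame of drawer_floor between -0.072 and 0.072 m and y of quad4 in the frame of drawer_floor between -0.124 and 0.124 m and z of quad4 in the frame of drawer_floor between 0 and 0.028 m and value of joint drawer below 0.006 m), for 0.2 s.
4. the key is wound up to its stop (value of joint key above 5.7 rad and value of joint drawer below 0.006 m), for 0.2 s.
At the end, for the whole second after the job is handed in: Every quadrant model present lies at rest on the drawer's floor in one layer (any way up; its middle under 28 mm above the floor), the drawer is shut to within 6 mm and the key is wound to at least 5.7 rad of its 6.0 rad and stays there (all of step 4 and x of quad0 in the frame of drawer_floor between -0.072 and 0.072 m and y of quad0 in the frame of drawer_floor between -0.124 and 0.124 m and z of quad0 in the frame of drawer_floor between 0 and 0.028 m and x of quad1 in the frame of drawer_floor between -0.072 and 0.072 m and y of quad1 in the frame of drawer_floor between -0.124 and 0.124 m and z of quad1 in the frame of drawer_floor between 0 and 0.028 m and x of quad2 in the frame of drawer_floor between -0.072 and 0.072 m and y of quad2 in the frame of drawer_floor between -0.124 and 0.124 m and z of quad2 in the frame of drawer_floor between 0 and 0.028 m and x of quad3 in the frame of drawer_floor between -0.072 and 0.072 m and y of quad3 in the frame of drawer_floor between -0.124 and 0.124 m and z of quad3 in the frame of drawer_floor between 0 and 0.028 m and x of quad4 in the frame of drawer_floor between -0.072 and 0.072 m and y of quad4 in the frame of drawer_floor between -0.124 and 0.124 m and z of quad4 in the frame of drawer_floor between 0 and 0.028 m and linear speed of each of quad0, quad1, quad2, quad3, quad4 below 0.03 m/s and velocity of joint key between -0.05 and 0.05 rad/s); the robot touches nothing.
It fails at once if the key is wound before all the models are in the drawer or while the drawer is open (value of joint key above 1.3 rad and (value of joint drawer above 0.02 m or horizontal distance between any of quad0, quad1, quad2, quad3, quad4 and drawer_floor above 0.16 m)).
It fails at once if a bystander is moved by more than 40 mm (distance of any of arch, puck, jar, brush, waxknife, pot, can from where it was at the start of the episode above 0.04 m).
Of quad0, quad1, quad2, quad3, quad4 only 3 to 5 are there at a start; the rules pass over those that are not, and their reading is None.
At some moment in a run one of quad0, quad1, quad2, quad3, quad4 may be knocked a few centimetres aside while the robot is not near it.
Once in a run the grip may slacken for a moment while it holds something.
It also fails if it takes over 210 s, if anything falls off the work surface, if the arm or the gripper's body presses on something with over 40 N, if the wrist force passes 120 N, or if a joint passes its speed limit or range.

## Working session

There is one attempt and no reset: what is moved stays moved. The work goes in short steps, Python scripts to look and compute and a tool call to move; the robot and the scene stay as the last step left them, time stands still between calls to the robot, and variables do not carry over. Pictures are saved under pics/ and viewed, at most 14 in all, crops included, and the job is handed in when it is done.

Besides the shell and the picture viewer there is one more tool, called after "Call:" as name(argument=value, ...) on one line, values as JSON. carry_out: Moves the arm, as the interface text tells. Its arguments: {"type":"object","properties":{"steps":{"type":"array","items":{"type":"number"}},"gripper":{"type":"number"},"newtons":{"type":"number"}},"required":["steps"]}

```bash
ls; mkdir -p pics; python3 - <<'E'
from station import ctrl
import cv2,numpy as np
print(ctrl.sense(), ctrl.tips_ahead)
for n in("top","side"):
    c=ctrl.read_camera(n); cv2.imwrite(f"pics/{n}0.png",c["pixels"]); print(n,c["K"],c["origin"],c["attitude"])
E
```

```text
pics
{'time': 0.0, 'qpos': array([ 1.19799234e+00,  2.60635341e-01, -1.39367521e-01,  1.17271868e+00,
       -1.88490167e-05,  1.57080295e+00]), 'joint_velocities': array([-0.0001872 ,  0.00020199, -0.00051485,  0.00065346,  0.00115847,
       -0.00016232]), 'joint_torque': array([-1.15553190e-03, -4.05675638e+01,  2.53924638e+01,  1.88205577e-02,
       -2.97527795e-04,  7.86900443e-06]), 'tcp_pos': array([0.19098432, 0.48831957, 0.244491  ]), 'tcp_rot': array([-3.13966744e+00,  1.88617413e-05,  2.76878207e+00]), 'force': array([-0.56889943, -0.9078262 , -0.34813256]), 'wrist_torque': array([ 0.00642315, -0.06165898, -0.02803516]), 'gripper_force': 0.0, 'finger_gap': 1.0012207798649007} 0.014
top [[437.67724595   0.         328.45224616]
 [  0.         437.67724595 236.9181574 ]
 [  0.           0.           1.        ]] [ 0.36996596 -0.00752194  1.41847032] [-3.00628810e+00 -1.72946452e-03 -1.56384327e+00]
side [[443.48213363   0.         318.26163276]
 [  0.         443.48213363 237.68812407]
 [  0.           0.           1.        ]] [ 0.02683424 -0.76534402  0.73346673] [-2.19063899  0.01075224 -0.60812995]
```

View pics/top0.png

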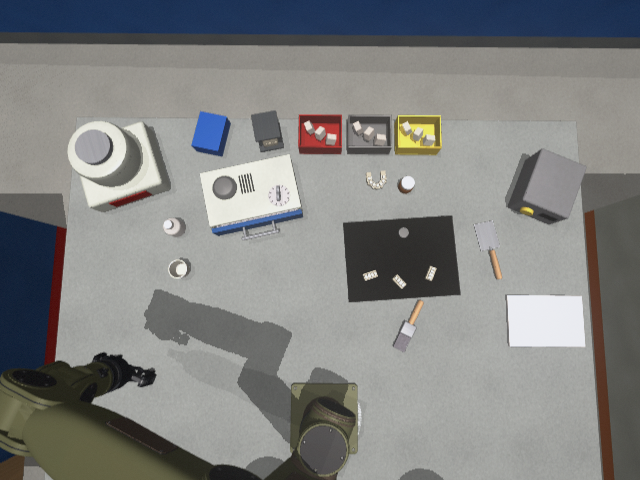

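View pics/side0.png

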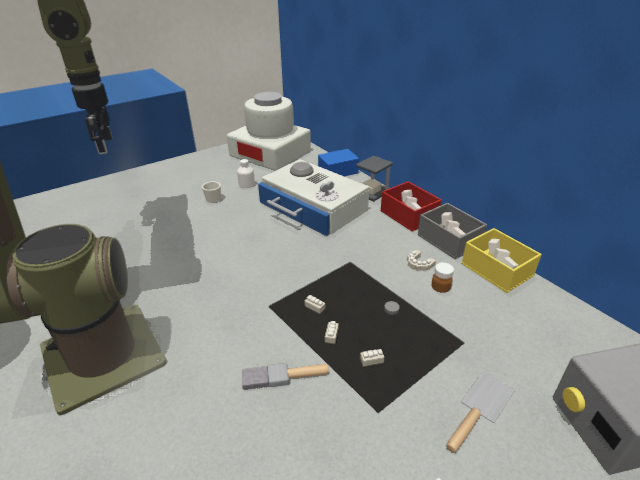

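```bash
cat > h.py <<'E'
from station import ctrl
import cv2,numpy as np
from scipy.spatial.transform import Rotation as R
def cam(n): 
    c=ctrl.read_camera(n); c["R"]=R.from_euler("xyz",c["attitude"]).as_matrix(); return c
def plane(c,uv,z):
    uv=np.atleast_2d(uv).astype(float); d=np.c_[uv,np.ones(len(uv))]@np.linalg.inv(c["K"]).T@c["R"].T
    o=np.array(c["origin"]); return o+d*((z-o[2])/d[:,2])[:,None]
def proj(c,p):
    q=(np.atleast_2d(p)-c["origin"])@c["R"]@c["K"].T; return q[:,:2]/q[:,2:]
def blobs(m,lo,hi):
    n,l,s,ce=cv2.connectedComponentsWithStats(m.astype(np.uint8))
    return [(i,s[i],ce[i],np.argwhere(l==i)[:,::-1]) for i in range(1,n) if lo<=s[i,4]<=hi]
def rect(p):
    """centre, long-axis angle, dims of a set of plane points"""
    (cx,cy),(w,h),a=cv2.minAreaRect((p[:,:2]*1000).astype(np.float32))
    if w<h: w,h,a=h,w,a+90
    return np.round([cx,cy],1),(a+90)%180-90,np.round([w,h],1)
def quads(c,zs=0.018):
    hsv=cv2.cvtColor(c["pixels"],cv2.COLOR_BGR2HSV)
    out=[]
    m=(hsv[...,2]>120)
    for i,s,ce,pts in blobs(m,20,400):
        P=plane(c,pts,zs)
        if not(0.1<P[:,0].mean()<0.6 and -0.45<P[:,1].mean()<0.0): continue
        w=P[:,:2]-P[:,:2].mean(0); v=np.linalg.svd(w,full_matrices=False)[2][0]
        out.append((np.round(ce,1),s[4],np.round(P.mean(0)*1000,1),round(np.degrees(np.arctan2(v[1],v[0]))%180,1)))
    return out
def st():
    s=ctrl.sense(); print({k:np.round(s[k],4) for k in("time","qpos","tcp_pos","tcp_rot","force","finger_gap","gripper_force")})
E
python3 - <<'E'
from h import *
for n in("top","side"):
    c=cam(n)
    for q in quads(c): print(n,*q)
    hsv=cv2.cvtColor(c["pixels"],cv2.COLOR_BGR2HSV)
    if n=="top":
        v=hsv[150:250,190:315]
        m=np.zeros(hsv.shape[:2],bool); m[150:250,190:315]=(v[...,2]>215)&(v[...,1]<40)
        for i,s,ce,p in blobs(m,500,20000): print("white",s,rect(plane(c,p,.085)))
        m[150:250,190:315]=(v[...,0]>100)&(v[...,0]<125)&(v[...,1]>120)
        for i,s,ce,p in blobs(m,50,20000): print("blue",s,rect(plane(c,p,.071)))
        cv2.imwrite("pics/u.png",cv2.resize(c["pixels"][150:250,190:315],None,fx=6,fy=6,interpolation=cv2.INTER_CUBIC))
    else: cv2.imwrite("pics/us.png",cv2.resize(c["pixels"][150:240,250:380],None,fx=6,fy=6,interpolation=cv2.INTER_CUBIC))
E
```

```text
top [403.1 231.9] 72 [ 578.6 -250.1   18. ] 104.8
top [430.8 272.8] 99 [ 447.1 -336.3   18. ] 156.7
top [369.9 274.9] 103 [ 439.3 -141.9   18. ] 108.7
top [399.  281.3] 101 [ 419.5 -234.3   18. ] 40.6
white [ 200  155  101   71 4080] (array([699.7, 238.7]), -77.0059814453125, array([287. , 172.4]))
blue [197 150  26   6  88] (array([822.4, 372.9]), -89.56753349304199, array([80. , 16.5]))
blue [212 210  90  23 390] (array([601.3, 215.8]), -77.25396251678467, array([283.5,  14.6]))
side [313.9 303. ] 206 [ 437.4 -144.4   18. ] 90.1
side [391.5 305.9] 109 [ 576.1 -255.1   18. ] 137.4
side [331.1 331.4] 219 [ 418.3 -237.6   18. ] 46.5
side [371.8 356.6] 303 [ 445.3 -339.6   18. ] 168.3
```

View pics/u.png

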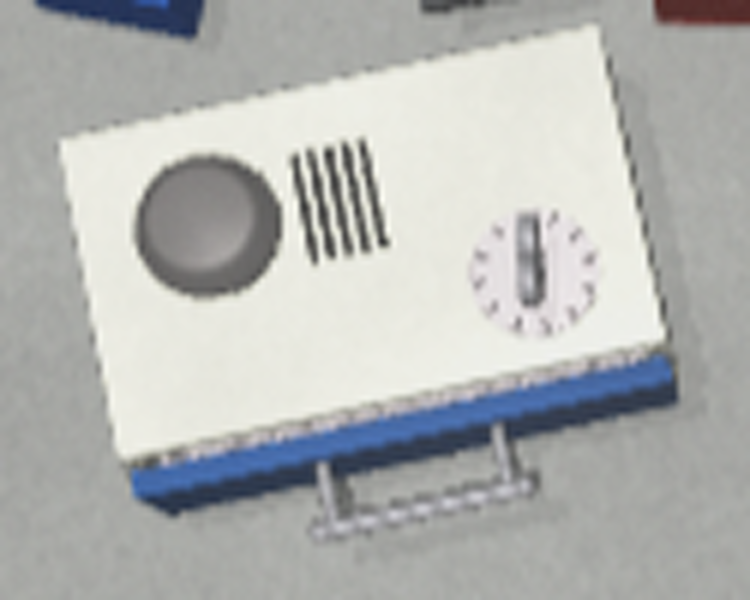

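View pics/us.png

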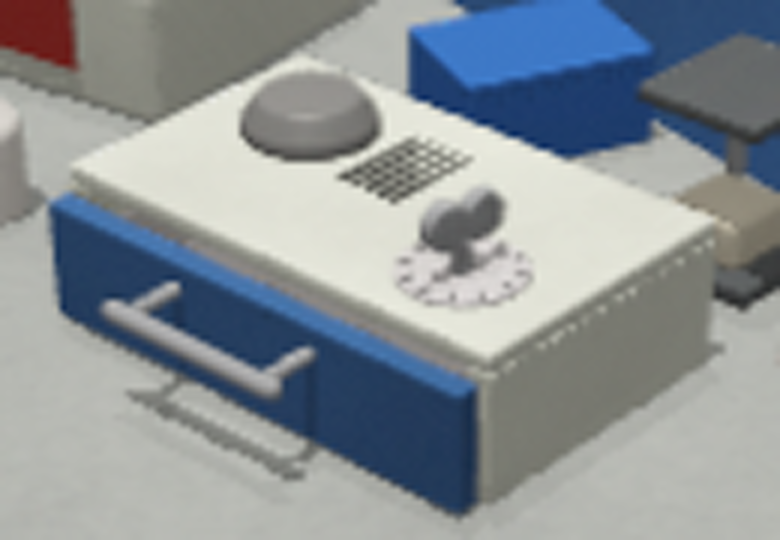

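```bash
cat >> h.py <<'E'
def go(p,yaw=None):
    """shift in tool axes (m) and turn units (8 deg) from here to p (m), yaw deg (mod 180 nearest)"""
    s=ctrl.sense(); M=R.from_euler("xyz",s["tcp_rot"]).as_matrix(); y0=np.degrees(s["tcp_rot"][2])
    d=np.array(p)-s["tcp_pos"]; t=0
    if yaw is not None: t=-((yaw-y0+90)%180-90)
    print("shift",np.round(M.T@d,4),"turn",round(t,1),"deg =",round(t/8,2),"units; yaw now",round(y0,1))
E
python3 - <<'E'
from h import *
c=cam("top"); o=np.array([190,150])
f=lambda l,z:plane(c,np.array(l)/6+o-0.4,z)[:,:2]
T=f([(122,460),(668,345),(598,28),(62,140)],.085); print("top corners",T.round(4),"c",T.mean(0))
e=T[0]-T[1]; print("yaw",np.degrees(np.arctan2(-e[0],e[1])), T[3]-T[2])
print("key dial",f([(535,272)],.086),"wing top",f([(530,212),(530,305)],.127),"mid",f([(531,257)],.127))
H=f([(318,530),(532,485)],.058);print("handle",H,H.mean(0))
B=f([(135,472),(672,360)],.071);print("blue",B)
y=np.radians(13); Rm=np.array([[np.cos(y),-np.sin(y)],[np.sin(y),np.cos(y)]])
ctr=T.mean(0)
for n,p in(("handle",H.mean(0)),("key",f([(531,257)],.127)[0]),("dial",f([(535,272)],.086)[0]),("front",(T[0]+T[1])/2)): print(n,"in unit",((p-ctr)@Rm).round(4))
h=H.mean(0); go([h[0],h[1],.2],13-90)
st()
E
```

```text
top corners [[0.582  0.3571]
 [0.6443 0.0775]
 [0.8138 0.1169]
 [0.7511 0.3958]] c [0.69780704 0.23683021]
yaw 12.550148279060464 [-0.06273173  0.27890782]
key dial [[0.682145   0.14699598]] wing top [[0.70346258 0.14545175]
 [0.65558576 0.14437344]] mid [[0.68024164 0.1444256 ]]
handle [[0.55004095 0.26053094]
 [0.5746216  0.1492741 ]] [0.56233127 0.20490252]
blue [[0.5780019  0.35392689]
 [0.63919838 0.07615998]]
handle in unit [-0.1392 -0.0006]
key in unit [-0.0379 -0.0861]
dial in unit [-0.0355 -0.084 ]
front in unit [-0.0869  0.    ]
shift [-0.4491 -0.129   0.045 ] turn 55.6 deg = 6.96 units; yaw now 158.6
{'time': np.float64(0.25), 'qpos': array([ 1.198 ,  0.2604, -0.1387,  1.1727,  0.    ,  1.5708]), 'tcp_pos': array([0.1911, 0.4886, 0.2449]), 'tcp_rot': array([-3.1406, -0.    ,  2.7688]), 'force': array([-0.5013, -1.205 ,  0.5395]), 'finger_gap': np.float64(1.0003), 'gripper_force': np.float64(0.0)}
```

Call:
carry_out(steps=[-0.045,-0.013,0.002,0,-0.045,-0.013,0.002,0,-0.045,-0.013,0.002,0,-0.045,-0.013,0.002,0,-0.045,-0.013,0.002,0], gripper=0.4, newtons=40)

```text
time: 0.88
tcp_pos: [0.3781, 0.3454, 0.2352]
tcp_rot: [3.141, 0.0, 2.769]
force: [0.6, 1.3, -0.8]
finger_gap: 0.304
gripper_force: 0.0
```

Call:
carry_out(steps=[-0.045,-0.013,0.006,0,-0.045,-0.013,0.006,0,-0.045,-0.013,0.006,0,-0.045,-0.013,0.006,0,-0.044,-0.012,0.006,0])

```text
time: 1.5
tcp_pos: [0.5635, 0.2041, 0.2049]
tcp_rot: [-3.142, -0.0, 2.769]
force: [-0.6, 0.4, -0.0]
finger_gap: 0.296
gripper_force: 0.0
```

Call:
carry_out(steps=[0,0,0,1,0,0,0,1,0,0,0,1,0,0,0,1])

```text
time: 2.0
tcp_pos: [0.5623, 0.2051, 0.205]
tcp_rot: [-3.141, -0.0, 2.205]
force: [0.4, -0.3, -0.6]
finger_gap: 0.298
gripper_force: 0.0
```

Call:
carry_out(steps=[0,0,0,1,0,0,0,1,0,0,0,1,0,0,0,0])

```text
time: 2.5
tcp_pos: [0.5623, 0.2052, 0.2051]
tcp_rot: [-3.141, 0.0, 1.793]
force: [0.4, -0.3, 0.8]
finger_gap: 0.3
gripper_force: 0.0
```

```bash
python3 - <<'E'
from h import *
st(); go([.562,.205,.05],103)
for n in("top","side"): cv2.imwrite(f"pics/{n}1.png",cam(n)["pixels"])
a=cv2.imread("pics/top1.png")[150:250,190:315];b=cv2.imread("pics/side1.png")[130:230,250:375]
cv2.imwrite("pics/h1.png",np.hstack([cv2.resize(x,None,fx=3.2,fy=4.8) if 0 else cv2.resize(x,(400,320),interpolation=cv2.INTER_CUBIC) for x in(a,b)]))
E
```

```text
{'time': np.float64(2.5), 'qpos': array([ 0.3499,  0.4044, -0.0296,  1.1373, -0.    ,  1.6985]), 'tcp_pos': array([0.5623, 0.2052, 0.2051]), 'tcp_rot': array([-3.1411e+00,  1.0000e-04,  1.7930e+00]), 'force': array([ 0.4356, -0.3422,  0.7976]), 'finger_gap': np.float64(0.2995), 'gripper_force': np.float64(0.0)}
shift [-1.000e-04 -2.000e-04  1.551e-01] turn -0.3 deg = -0.03 units; yaw now 102.7
```

View pics/h1.png

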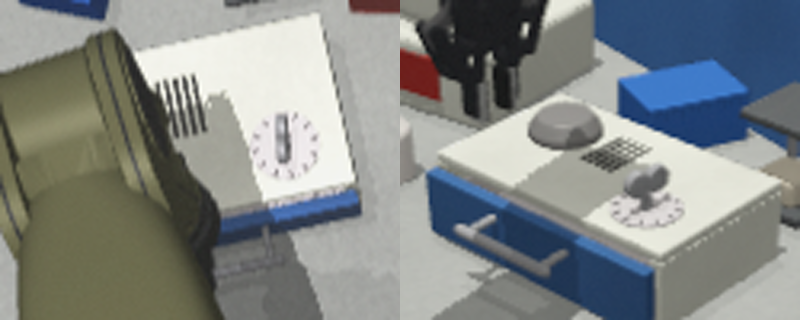

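Call:
carry_out(steps=[0,0,0.04,0,0,0,0.04,0,0,0,0.03,0,0,0,0,0])

```text
time: 3.1
tcp_pos: [0.5601, 0.2045, 0.0928]
tcp_rot: [-3.136, 0.001, 1.793]
force: [-0.1, 0.2, 0.3]
finger_gap: 0.302
gripper_force: 0.0
```

```bash
python3 - <<'E'
from h import *
st(); a=cam("side")["pixels"][150:240,250:340];
cv2.imwrite("pics/h2.png",cv2.resize(a,(540,540),interpolation=cv2.INTER_CUBIC))
E
```

```text
{'time': np.float64(3.1), 'qpos': array([ 3.5000e-01,  4.8320e-01, -2.1110e-01,  8.8240e-01,  1.0000e-04,
        1.6989e+00]), 'tcp_pos': array([0.5601, 0.2045, 0.0928]), 'tcp_rot': array([-3.1357e+00,  7.0000e-04,  1.7927e+00]), 'force': array([-0.0815,  0.1682,  0.2779]), 'finger_gap': np.float64(0.3023), 'gripper_force': np.float64(0.0)}
```

View pics/h2.png

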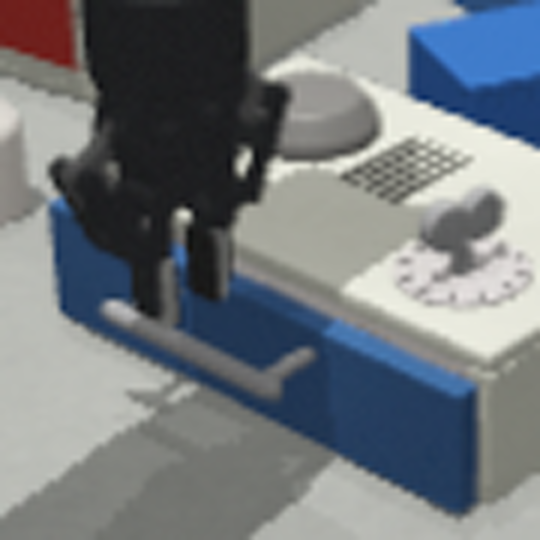

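Call:
carry_out(steps=[0,0,0.015,0,0,0,0.015,0,0,0,0.01,0,0,0,0,0])

```text
time: 3.65
tcp_pos: [0.5615, 0.2049, 0.0542]
tcp_rot: [-3.139, 0.0, 1.791]
force: [0.6, 0.3, -0.5]
finger_gap: 0.295
gripper_force: 0.0
```

Call:
carry_out(steps=[0,0,0,0,0,0,0,0,0,0,0,0,0,0,0,0], gripper=1)

```text
time: 4.15
tcp_pos: [0.5625, 0.2053, 0.0555]
tcp_rot: [3.141, -0.0, 1.791]
force: [-1.3, -0.5, -0.4]
finger_gap: 0.105
gripper_force: 39.0
```

Call:
carry_out(steps=[0,-0.022,0,0,0,-0.024,0,0,0,-0.024,0,0,0,-0.024,0,0,0,-0.02,0,0])

```text
time: 4.78
tcp_pos: [0.4516, 0.1797, 0.0555]
tcp_rot: [3.139, 0.002, 1.791]
force: [3.3, -1.8, -5.1]
finger_gap: 0.112
gripper_force: 40.8
```

Call:
carry_out(steps=[0,-0.005,0,0,0,-0.003,0,0,0,-0.002,0,0,0,0,0,0])

```text
time: 5.28
tcp_pos: [0.4424, 0.1776, 0.0554]
tcp_rot: [3.141, 0.002, 1.791]
force: [1.9, -3.8, -2.1]
finger_gap: 0.105
gripper_force: 41.1
```

```bash
python3 - <<'E'
from h import *
st(); 
for n in("top","side"): cv2.imwrite(f"pics/{n}2.png",cam(n)["pixels"])
a=cv2.imread("pics/top2.png")[150:270,180:320];b=cv2.imread("pics/side2.png")[150:250,230:370]
cv2.imwrite("pics/h3.png",np.hstack([cv2.resize(x,(400,320),interpolation=cv2.INTER_CUBIC) for x in(a,b)]))
E
```

```text
{'time': np.float64(5.275), 'qpos': array([ 0.383 ,  0.3474, -0.5672,  0.6555, -0.002 ,  1.7337]), 'tcp_pos': array([0.4424, 0.1776, 0.0554]), 'tcp_rot': array([3.1406e+00, 1.8000e-03, 1.7909e+00]), 'force': array([ 1.8717, -3.7537, -2.0931]), 'finger_gap': np.float64(0.1049), 'gripper_force': np.float64(41.0581)}
```

View pics/h3.png

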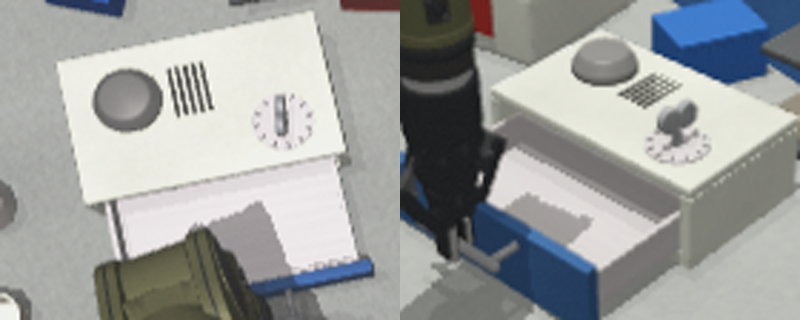

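Call:
carry_out(steps=[0,0,0,0,0,0,0,0,0,0,0,0], gripper=0.4)

```text
time: 5.75
tcp_pos: [0.4415, 0.1786, 0.0554]
tcp_rot: [3.141, -0.001, 1.792]
force: [0.1, -0.5, -0.3]
finger_gap: 0.3
gripper_force: 0.0
```

Call:
carry_out(steps=[0,0,-0.02,0,0,0,-0.035,0,0,0,-0.035,0,0,0,0,0])

```text
time: 6.25
tcp_pos: [0.4436, 0.1793, 0.148]
tcp_rot: [3.135, -0.002, 1.792]
force: [-0.8, -0.0, -0.6]
finger_gap: 0.298
gripper_force: 0.0
```

```bash
python3 - <<'E'
from h import *
st(); go([.4385,-.143,.12],108.7)
c=cam("top"); [print(*q) for q in quads(c)]
E
```

```text
{'time': np.float64(6.25), 'qpos': array([ 3.8380e-01,  2.4290e-01, -4.3090e-01,  8.9070e-01,  5.0000e-04,
        1.7338e+00]), 'tcp_pos': array([0.4436, 0.1793, 0.148 ]), 'tcp_rot': array([ 3.1354e+00, -1.5000e-03,  1.7916e+00]), 'force': array([-0.8434, -0.0189, -0.6462]), 'finger_gap': np.float64(0.2983), 'gripper_force': np.float64(0.0)}
shift [-0.3134 -0.0757  0.0271] turn -6.1 deg = -0.76 units; yaw now 102.6
[403.3 232. ] 75 [ 578.4 -250.6   18. ] 69.6
[430.8 272.9] 100 [ 447.1 -336.4   18. ] 156.6
[369.9 274.9] 103 [ 439.3 -141.9   18. ] 108.7
[399.  281.3] 101 [ 419.5 -234.3   18. ] 40.6
```

Call:
carry_out(steps=[-0.045,-0.011,0,0,-0.045,-0.011,0,0,-0.045,-0.011,0,0,-0.045,-0.011,0,0,-0.045,-0.011,0,0], gripper=-0.2)

```text
time: 6.92
tcp_pos: [0.4358, -0.0546, 0.144]
tcp_rot: [-3.14, -0.001, 1.792]
force: [0.9, 0.2, 0.4]
finger_gap: 0.6
gripper_force: 0.0
```

Call:
carry_out(steps=[-0.045,-0.011,0.02,0,-0.043,-0.01,0.02,0,0,0,0,-0.76,0,0,0,0])

```text
time: 7.42
tcp_pos: [0.4344, -0.1439, 0.1038]
tcp_rot: [-3.139, -0.002, 1.895]
force: [0.6, 0.5, 0.2]
finger_gap: 0.605
gripper_force: 0.0
```

```bash
python3 - <<'E'
from h import *
st(); go([.4385,-.143,.02],108.7)
c=cam("side");t=cam("top")
a=t["pixels"][240:310,340:450];b=c["pixels"][240:380,280:420]
cv2.imwrite("pics/q1.png",np.hstack([cv2.resize(x,(400,400),interpolation=cv2.INTER_CUBIC) for x in(a,b)]))
E
```

```text
{'time': np.float64(7.425), 'qpos': array([-3.202e-01,  2.621e-01, -5.389e-01,  7.730e-01,  4.000e-04,
        9.263e-01]), 'tcp_pos': array([ 0.4344, -0.1439,  0.1038]), 'tcp_rot': array([-3.1392e+00, -2.2000e-03,  1.8951e+00]), 'force': array([0.5923, 0.4706, 0.1722]), 'finger_gap': np.float64(0.6046), 'gripper_force': np.float64(0.0)}
shift [-0.0006  0.0044  0.0838] turn -0.1 deg = -0.01 units; yaw now 108.6
```

View pics/q1.png

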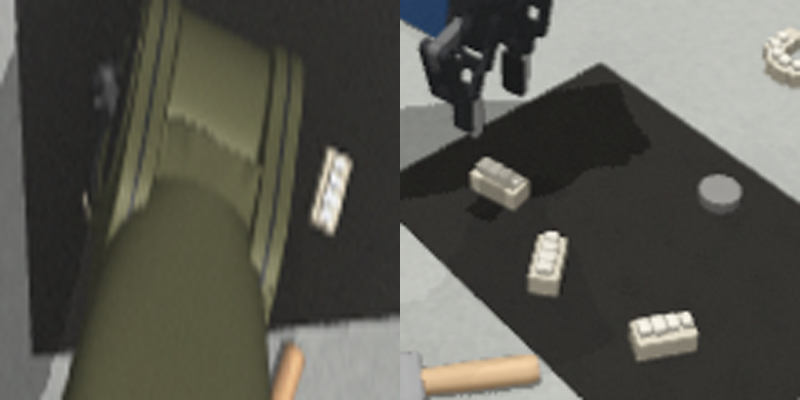

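Call:
carry_out(steps=[0,0.004,0.03,0,0,0,0.03,0,0,0,0.023,0,0,0,0,0])

```text
time: 8.02
tcp_pos: [0.4379, -0.1414, 0.021]
tcp_rot: [-3.139, -0.002, 1.898]
force: [0.5, 0.0, -1.1]
finger_gap: 0.602
gripper_force: 0.0
```

Call:
carry_out(steps=[0,0,0,0,0,0,0,0,0,0,0,0,0,0,0,0], gripper=1)

```text
time: 8.52
tcp_pos: [0.4408, -0.1429, 0.0235]
tcp_rot: [3.139, 0.001, 1.898]
force: [-0.7, 0.8, 6.1]
finger_gap: 0.245
gripper_force: 39.9
```

Call:
carry_out(steps=[0,0,-0.02,0,0,0,-0.04,0,0,0,-0.04,0,0,0,-0.02,0,0,0,0,0])

```text
time: 9.15
tcp_pos: [0.4409, -0.1432, 0.144]
tcp_rot: [3.138, 0.003, 1.897]
force: [-0.5, -0.4, -0.9]
finger_gap: 0.245
gripper_force: 39.3
```

```bash
python3 - <<'E'
from h import *
st(); go([.556,.1364,.14],12.6)
E
```

```text
{'time': np.float64(9.15), 'qpos': array([-3.139e-01,  2.243e-01, -4.687e-01,  8.734e-01, -1.000e-04,
        9.303e-01]), 'tcp_pos': array([ 0.4409, -0.1432,  0.144 ]), 'tcp_rot': array([3.1381e+00, 2.7000e-03, 1.8973e+00]), 'force': array([-0.4579, -0.3924, -0.9399]), 'finger_gap': np.float64(0.2455), 'gripper_force': np.float64(39.3219)}
shift [0.2279 0.1987 0.0041] turn -83.9 deg = -10.49 units; yaw now 108.7
```

Call:
carry_out(steps=[0.032,0.028,0,0,0.033,0.028,0,0,0.033,0.029,0,0,0.033,0.029,0,0,0.033,0.029,0,0])

```text
time: 9.78
tcp_pos: [0.5217, 0.0598, 0.1407]
tcp_rot: [-3.139, -0.0, 1.897]
force: [-0.3, -0.0, -1.3]
finger_gap: 0.244
gripper_force: 39.3
```

Call:
carry_out(steps=[0.032,0.028,0,0,0.032,0.028,0,0,0,0,0,0.76,0,0,0,0])

```text
time: 10.28
tcp_pos: [0.5538, 0.1374, 0.1405]
tcp_rot: [-3.139, 0.0, 1.793]
force: [-0.2, 0.0, 0.6]
finger_gap: 0.247
gripper_force: 39.4
```

```bash
python3 - <<'E'
from h import *
st(); go([.556,.1364,.043],102.6)
E
```

```text
{'time': np.float64(10.275), 'qpos': array([ 2.4320e-01,  4.0120e-01, -2.1210e-01,  9.6060e-01, -1.0000e-04,
        1.5914e+00]), 'tcp_pos': array([0.5538, 0.1374, 0.1405]), 'tcp_rot': array([-3.1385e+00,  2.0000e-04,  1.7934e+00]), 'force': array([-0.1711,  0.0452,  0.6378]), 'finger_gap': np.float64(0.2467), 'gripper_force': np.float64(39.3821)}
shift [-0.0014  0.0022  0.0975] turn 0.2 deg = 0.02 units; yaw now 102.8
```

Call:
carry_out(steps=[0,0.002,0.035,0,0,0,0.035,0,0,0,0.02,0,0,0,0.008,0,0,0,0,0])

```text
time: 10.9
tcp_pos: [0.5562, 0.137, 0.0438]
tcp_rot: [-3.14, 0.0, 1.791]
force: [0.1, 0.0, 0.0]
finger_gap: 0.245
gripper_force: 39.4
```

Call:
carry_out(steps=[0,0,0,0,0,0,0,0,0,0,0,0], gripper=0.2)

```text
time: 11.28
tcp_pos: [0.5573, 0.1378, 0.045]
tcp_rot: [3.14, -0.0, 1.792]
force: [0.3, -0.4, -0.8]
finger_gap: 0.404
gripper_force: 0.0
```

Call:
carry_out(steps=[0,0,-0.02,0,0,0,-0.04,0,0,0,-0.04,0,0,0,0,0])

```text
time: 11.78
tcp_pos: [0.5596, 0.1384, 0.1483]
tcp_rot: [3.133, -0.0, 1.792]
force: [0.4, -0.6, -0.7]
finger_gap: 0.396
gripper_force: 0.0
```

```bash
python3 - <<'E'
from h import *
st(); go([.4195,-.235,.14],40.6)
c=cam("top"); [print(*q) for q in quads(c)]
E
```

```text
{'time': np.float64(11.775), 'qpos': array([ 0.2424,  0.397 , -0.1969,  0.9687,  0.    ,  1.5924]), 'tcp_pos': array([0.5596, 0.1384, 0.1483]), 'tcp_rot': array([ 3.1335e+00, -2.0000e-04,  1.7916e+00]), 'force': array([ 0.399 , -0.5858, -0.6725]), 'finger_gap': np.float64(0.3959), 'gripper_force': np.float64(0.0)}
shift [-0.3336 -0.2185  0.0064] turn 62.0 deg = 7.76 units; yaw now 102.6
[403.3 232. ] 77 [ 578.4 -250.7   18. ] 175.4
[430.8 272.9] 100 [ 447.1 -336.4   18. ] 156.6
[399.  281.3] 101 [ 419.5 -234.3   18. ] 40.6
```

Call:
carry_out(steps=[-0.037,-0.024,0,0,-0.037,-0.024,0,0,-0.037,-0.024,0,0,-0.037,-0.024,0,0,-0.037,-0.025,0,0], gripper=-0.2)

```text
time: 12.45
tcp_pos: [0.4775, -0.0705, 0.1429]
tcp_rot: [-3.139, -0.001, 1.792]
force: [-0.6, -0.5, 0.0]
finger_gap: 0.601
gripper_force: 0.0
```

Call:
carry_out(steps=[-0.037,-0.024,0,0,-0.037,-0.024,0,0,-0.037,-0.024,0,0,-0.037,-0.025,0,0])

```text
time: 12.95
tcp_pos: [0.4154, -0.2358, 0.143]
tcp_rot: [-3.14, -0.002, 1.792]
force: [0.5, 0.2, 0.4]
finger_gap: 0.599
gripper_force: 0.0
```

Call:
carry_out(steps=[0,0,0,1,0,0,0,1,0,0,0,1,0,0,0,1])

```text
time: 13.45
tcp_pos: [0.4158, -0.2345, 0.1428]
tcp_rot: [-3.139, -0.001, 1.228]
force: [0.0, -0.9, -0.1]
finger_gap: 0.6
gripper_force: 0.0
```

Call:
carry_out(steps=[0,0,0.02,1,0,0,0.02,1,0,0,0.01,1,0,0,0,0.76,0,0,0,0])

```text
time: 14.08
tcp_pos: [0.4158, -0.2344, 0.093]
tcp_rot: [-3.139, 0.001, 0.709]
force: [0.8, 1.3, -0.9]
finger_gap: 0.597
gripper_force: 0.0
```

```bash
python3 - <<'E'
from h import *
st(); go([.4195,-.2355,.023],40.6)
c=cam("side"); [print(*q) for q in quads(c)]
c=cam("top"); [print(*q) for q in quads(c)]
E
```

```text
{'time': np.float64(14.075), 'qpos': array([-0.5133,  0.3039, -0.5107,  0.759 ,  0.    ,  1.9191]), 'tcp_pos': array([ 0.4158, -0.2344,  0.093 ]), 'tcp_rot': array([-3.1389e+00,  9.0000e-04,  7.0920e-01]), 'force': array([ 0.752 ,  1.2961, -0.8721]), 'finger_gap': np.float64(0.5969), 'gripper_force': np.float64(0.0)}
shift [0.0021 0.0034 0.07  ] turn 0.0 deg = 0.0 units; yaw now 40.6
[310.  277.6] 52 [480.  -65.3  18. ] 70.7
[391.6 306. ] 114 [ 576.  -255.4   18. ] 54.9
[331.  331.9] 221 [ 417.4 -238.5   18. ] 45.0
[371.8 356.7] 309 [ 445.2 -339.8   18. ] 166.4
[403.1 231.9] 72 [ 578.6 -250.1   18. ] 104.8
[443.5 272.1] 31 [ 449.8 -377.1   18. ] 60.1
[419.3 279.4] 23 [ 426.1 -299.2   18. ] 147.0
```

Call:
carry_out(steps=[0.002,0.003,0.03,0,0,0,0.025,0,0,0,0.015,0,0,0,0,0])

```text
time: 14.68
tcp_pos: [0.4193, -0.2354, 0.0233]
tcp_rot: [-3.139, 0.001, 0.709]
force: [0.8, -0.8, 0.0]
finger_gap: 0.6
gripper_force: 0.0
```

Call:
carry_out(steps=[0,0,0,0,0,0,0,0,0,0,0,0,0,0,0,0], gripper=1)

```text
time: 15.18
tcp_pos: [0.4212, -0.2365, 0.0253]
tcp_rot: [3.14, -0.001, 0.708]
force: [-0.7, 0.7, 6.1]
finger_gap: 0.241
gripper_force: 39.8
```

Call:
carry_out(steps=[0,0,-0.02,0,0,0,-0.04,0,0,0,-0.04,0,0,0,-0.02,0,0,0,0,0])

```text
time: 15.8
tcp_pos: [0.4215, -0.2367, 0.1458]
tcp_rot: [3.138, -0.001, 0.708]
force: [-0.1, -0.4, -0.4]
finger_gap: 0.242
gripper_force: 44.7
```

```bash
python3 - <<'E'
from h import *
st(); go([.542,.200,.14],102.6)
E
```

```text
{'time': np.float64(15.8), 'qpos': array([-0.5115,  0.2545, -0.4211,  0.8912, -0.    ,  1.9221]), 'tcp_pos': array([ 0.4215, -0.2367,  0.1458]), 'tcp_rot': array([ 3.1379e+00, -1.3000e-03,  7.0800e-01]), 'force': array([-0.1422, -0.3624, -0.4225]), 'finger_gap': np.float64(0.2419), 'gripper_force': np.float64(44.7286)}
shift [ 0.3755 -0.2534  0.0054] turn -62.0 deg = -7.75 units; yaw now 40.6
```

Call:
carry_out(steps=[0.041,-0.028,0,0,0.042,-0.028,0,0,0.042,-0.028,0,0,0.042,-0.028,0,0,0.042,-0.028,0,0])

```text
time: 16.42
tcp_pos: [0.4873, 0.0078, 0.1427]
tcp_rot: [-3.14, 0.002, 0.708]
force: [0.4, 0.1, -1.5]
finger_gap: 0.236
gripper_force: 44.8
```

Call:
carry_out(steps=[0.042,-0.028,0,0,0.042,-0.028,0,0,0.042,-0.028,0,0,0.042,-0.029,0,0])

```text
time: 16.92
tcp_pos: [0.5416, 0.2026, 0.1424]
tcp_rot: [-3.141, 0.003, 0.708]
force: [1.0, -0.3, -0.9]
finger_gap: 0.244
gripper_force: 44.8
```

Call:
carry_out(steps=[0,0,0,-1,0,0,0,-1,0,0,0,-1,0,0,0,-1])

```text
time: 17.42
tcp_pos: [0.5411, 0.201, 0.1422]
tcp_rot: [-3.139, 0.002, 1.271]
force: [-0.3, -0.6, 0.2]
finger_gap: 0.241
gripper_force: 44.7
```

Call:
carry_out(steps=[0,0,0,-1,0,0,0,-1,0,0,0,-1,0,0,0,-0.75,0,0,0,0])

```text
time: 18.05
tcp_pos: [0.5413, 0.201, 0.1426]
tcp_rot: [-3.139, 0.0, 1.789]
force: [-0.7, 0.7, -1.2]
finger_gap: 0.239
gripper_force: 44.8
```

```bash
python3 - <<'E'
from h import *
st(); go([.542,.200,.045],102.6)
E
```

```text
{'time': np.float64(18.05), 'qpos': array([ 0.3555,  0.4103, -0.1913,  0.972 , -0.    ,  1.7083]), 'tcp_pos': array([0.5413, 0.201 , 0.1426]), 'tcp_rot': array([-3.1388e+00,  4.0000e-04,  1.7888e+00]), 'force': array([-0.722 ,  0.6539, -1.229 ]), 'finger_gap': np.float64(0.2389), 'gripper_force': np.float64(44.7523)}
shift [-0.0011  0.0008  0.0976] turn -0.1 deg = -0.01 units; yaw now 102.5
```

Call:
carry_out(steps=[0,0,0.035,0,0,0,0.035,0,0,0,0.02,0,0,0,0.008,0,0,0,0,0])

```text
time: 18.68
tcp_pos: [0.5418, 0.2012, 0.0457]
tcp_rot: [-3.14, 0.0, 1.789]
force: [-0.2, 0.1, -0.0]
finger_gap: 0.242
gripper_force: 44.8
```

Call:
carry_out(steps=[0,0,0,0,0,0,0,0,0,0,0,0], gripper=0.2)

```text
time: 19.05
tcp_pos: [0.5428, 0.2016, 0.047]
tcp_rot: [3.14, -0.0, 1.79]
force: [-0.2, 1.0, -0.2]
finger_gap: 0.4
gripper_force: 0.0
```

Call:
carry_out(steps=[0,0,-0.02,0,0,0,-0.04,0,0,0,-0.04,0,0,0,0,0])

```text
time: 19.55
tcp_pos: [0.545, 0.2024, 0.1503]
tcp_rot: [3.134, -0.001, 1.79]
force: [0.3, 0.6, -1.5]
finger_gap: 0.398
gripper_force: 0.0
```

```bash
python3 - <<'E'
from h import *
st(); go([.446,-.337,.14],157)
c=cam("top"); [print(*q) for q in quads(c)]
c=cam("side"); [print(*q) for q in quads(c)]
cv2.imwrite("pics/d1.png",cv2.resize(c["pixels"][150:250,230:390],(640,400)))
E
```

```text
{'time': np.float64(19.55), 'qpos': array([ 0.3555,  0.4034, -0.1809,  0.9784, -0.    ,  1.7072]), 'tcp_pos': array([0.545 , 0.2024, 0.1503]), 'tcp_rot': array([ 3.1335e+00, -1.1000e-03,  1.7899e+00]), 'force': array([ 0.3169,  0.5875, -1.5166]), 'finger_gap': np.float64(0.3982), 'gripper_force': np.float64(0.0)}
shift [-0.5049 -0.214   0.008 ] turn -54.4 deg = -6.81 units; yaw now 102.6
[403.3 232.1] 78 [ 578.2 -250.7   18. ] 175.4
[430.8 272.9] 100 [ 447.1 -336.4   18. ] 156.6
[391.5 305.9] 112 [ 576.  -255.3   18. ] 54.1
[371.8 356.6] 309 [ 445.2 -339.7   18. ] 166.6
```

View pics/d1.png

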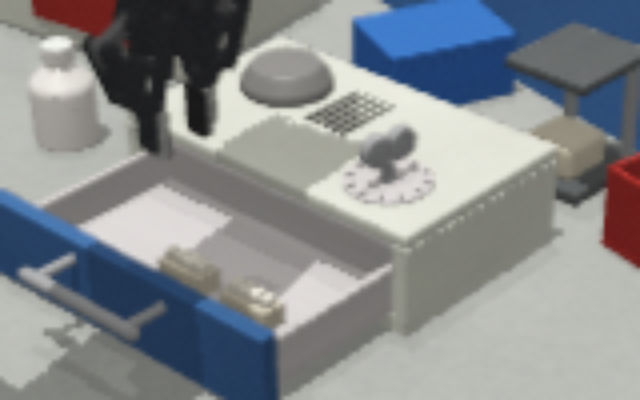

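Call:
carry_out(steps=[-0.045,-0.019,0,0,-0.046,-0.019,0,0,-0.046,-0.019,0,0,-0.046,-0.02,0,0,-0.046,-0.02,0,0], gripper=-0.2)

```text
time: 20.27
tcp_pos: [0.4957, -0.0447, 0.1447]
tcp_rot: [-3.139, -0.001, 1.79]
force: [1.1, -1.0, -0.6]
finger_gap: 0.599
gripper_force: 0.0
```

Call:
carry_out(steps=[-0.046,-0.02,0,0,-0.046,-0.02,0,0,-0.046,-0.02,0,0,-0.046,-0.019,0,0,-0.046,-0.019,0,0])

```text
time: 20.9
tcp_pos: [0.4502, -0.29, 0.1446]
tcp_rot: [-3.14, -0.002, 1.79]
force: [0.2, 1.5, 0.6]
finger_gap: 0.6
gripper_force: 0.0
```

Call:
carry_out(steps=[-0.046,-0.019,0,0,0,0,0,-1,0,0,0,-1,0,0,0,-1,0,0,0,-1])

```text
time: 21.52
tcp_pos: [0.442, -0.3374, 0.1443]
tcp_rot: [-3.141, -0.004, 2.353]
force: [0.7, 0.2, -1.5]
finger_gap: 0.602
gripper_force: 0.0
```

Call:
carry_out(steps=[0,0,0.02,-1,0,0,0.02,-1,0,0,0.01,-0.8,0,0,0,0])

```text
time: 22.02
tcp_pos: [0.4415, -0.3368, 0.0939]
tcp_rot: [3.14, -0.005, 2.738]
force: [-0.9, -0.6, -1.2]
finger_gap: 0.602
gripper_force: 0.0
```

```bash
python3 - <<'E'
from h import *
st(); go([.447,-.3375,.024],157)
c=cam("side"); [print(*q) for q in quads(c)]
E
```

```text
{'time': np.float64(22.025), 'qpos': array([-0.6517,  0.4201, -0.3181,  0.8378,  0.    , -0.2482]), 'tcp_pos': array([ 0.4415, -0.3368,  0.0939]), 'tcp_rot': array([ 3.1403, -0.005 ,  2.7381]), 'force': array([-0.878 , -0.5506, -1.2336]), 'finger_gap': np.float64(0.6017), 'gripper_force': np.float64(0.0)}
shift [-0.0057  0.0014  0.0699] turn -0.1 deg = -0.01 units; yaw now 156.9
[393.  305.9] 84 [ 578.8 -257.1   18. ] 50.1
[384.2 314.1] 62 [ 545.2 -265.    18. ] 61.8
[371.5 356.8] 299 [ 444.5 -339.7   18. ] 164.9
```

Call:
carry_out(steps=[-0.005,0.001,0.03,0,0,0,0.025,0,0,0,0.015,0,0,0,0,0])

```text
time: 22.58
tcp_pos: [0.4475, -0.3386, 0.0255]
tcp_rot: [3.141, -0.002, 2.739]
force: [-0.9, -0.2, 0.3]
finger_gap: 0.599
gripper_force: 0.0
```

Call:
carry_out(steps=[0,0,0,0,0,0,0,0,0,0,0,0,0,0,0,0], gripper=1)

```text
time: 23.08
tcp_pos: [0.4491, -0.3399, 0.0276]
tcp_rot: [-3.141, 0.003, 2.739]
force: [-1.1, 0.2, 5.5]
finger_gap: 0.244
gripper_force: 39.9
```

Call:
carry_out(steps=[0,0,-0.02,0,0,0,-0.04,0,0,0,-0.04,0,0,0,-0.02,0,0,0,0,0])

```text
time: 23.7
tcp_pos: [0.4493, -0.34, 0.148]
tcp_rot: [-3.141, 0.004, 2.739]
force: [-1.3, 0.2, -0.6]
finger_gap: 0.242
gripper_force: 39.3
```

```bash
python3 - <<'E'
from h import *
st(); go([.528,.263,.145],102.6)
E
```

```text
{'time': np.float64(23.7), 'qpos': array([-0.6478,  0.3792, -0.2263,  0.9613, -0.    , -0.2456]), 'tcp_pos': array([ 0.4493, -0.34  ,  0.148 ]), 'tcp_rot': array([-3.1406,  0.0038,  2.7394]), 'force': array([-1.3213,  0.241 , -0.6272]), 'finger_gap': np.float64(0.2424), 'gripper_force': np.float64(39.2841)}
shift [0.1636 0.5857 0.0018] turn 54.4 deg = 6.79 units; yaw now 157.0
```

Call:
carry_out(steps=[0.012,0.045,0,0,0.013,0.045,0,0,0.013,0.045,0,0,0.013,0.045,0,0,0.013,0.045,0,0])

```text
time: 24.32
tcp_pos: [0.4763, -0.1053, 0.1447]
tcp_rot: [-3.141, -0.003, 2.739]
force: [0.6, -0.1, 0.5]
finger_gap: 0.239
gripper_force: 39.4
```

Call:
carry_out(steps=[0.013,0.045,0,0,0.013,0.045,0,0,0.013,0.045,0,0,0.012,0.045,0,0,0.012,0.045,0,0])

```text
time: 24.95
tcp_pos: [0.5064, 0.1259, 0.1447]
tcp_rot: [-3.14, -0.002, 2.74]
force: [-0.1, -0.3, -0.6]
finger_gap: 0.245
gripper_force: 39.4
```

Call:
carry_out(steps=[0.012,0.045,0,0,0.012,0.045,0,0,0.012,0.045,0,0,0,0,0,1,0,0,0,1])

```text
time: 25.58
tcp_pos: [0.526, 0.2634, 0.1441]
tcp_rot: [-3.138, -0.001, 2.457]
force: [0.1, -0.1, -1.2]
finger_gap: 0.241
gripper_force: 39.4
```

Call:
carry_out(steps=[0,0,0,1,0,0,0,1,0,0,0,1,0,0,0,1,0,0,0,0.8])

```text
time: 26.2
tcp_pos: [0.5261, 0.2624, 0.1443]
tcp_rot: [-3.138, 0.001, 1.786]
force: [-1.1, -0.8, -1.4]
finger_gap: 0.242
gripper_force: 39.4
```

```bash
python3 - <<'E'
from h import *
st(); go([.528,.263,.047],102.6)
E
```

```text
{'time': np.float64(26.2), 'qpos': array([ 0.4628,  0.426 , -0.1605,  0.9875,  0.    ,  1.8182]), 'tcp_pos': array([0.5261, 0.2624, 0.1443]), 'tcp_rot': array([-3.1384e+00,  8.0000e-04,  1.7861e+00]), 'force': array([-1.1381, -0.8062, -1.4469]), 'finger_gap': np.float64(0.2418), 'gripper_force': np.float64(39.4244)}
shift [0.0002 0.0023 0.0973] turn -0.3 deg = -0.03 units; yaw now 102.3
```

Call:
carry_out(steps=[0,0.002,0.035,0,0,0,0.035,0,0,0,0.02,0,0,0,0.008,0,0,0,0,0])

```text
time: 26.82
tcp_pos: [0.5284, 0.263, 0.0472]
tcp_rot: [-3.139, 0.001, 1.79]
force: [-0.2, -0.2, -0.2]
finger_gap: 0.245
gripper_force: 39.4
```

Call:
carry_out(steps=[0,0,0,0,0,0,0,0,0,0,0,0], gripper=0.2)

```text
time: 27.2
tcp_pos: [0.5297, 0.2637, 0.0491]
tcp_rot: [3.14, -0.0, 1.79]
force: [-0.2, 0.7, -0.1]
finger_gap: 0.401
gripper_force: 0.0
```

Call:
carry_out(steps=[0,0,-0.02,0,0,0,-0.04,0,0,0,-0.04,0,0,0,0,0])

```text
time: 27.7
tcp_pos: [0.5318, 0.2647, 0.1524]
tcp_rot: [3.134, -0.002, 1.79]
force: [0.8, 1.4, 0.3]
finger_gap: 0.398
gripper_force: 0.0
```

```bash
python3 - <<'E'
from h import *
st(); go([.442,.178,.12],102.6)
c=cam("side");t=cam("top"); [print(*q) for q in quads(t)]
a=t["pixels"][150:270,180:320];b=c["pixels"][150:250,230:370]
cv2.imwrite("pics/d2.png",np.hstack([cv2.resize(x,(400,320),interpolation=cv2.INTER_CUBIC) for x in(a,b)]))
E
```

```text
{'time': np.float64(27.7), 'qpos': array([ 0.4619,  0.4221, -0.1442,  0.9962, -0.    ,  1.8135]), 'tcp_pos': array([0.5318, 0.2647, 0.1524]), 'tcp_rot': array([ 3.1335e+00, -2.0000e-03,  1.7900e+00]), 'force': array([0.754 , 1.4142, 0.2925]), 'finger_gap': np.float64(0.3984), 'gripper_force': np.float64(0.0)}
shift [-0.0652 -0.1068  0.0315] turn -0.0 deg = -0.0 units; yaw now 102.6
[403.3 232.1] 78 [ 578.2 -250.7   18. ] 175.4
```

View pics/d2.png

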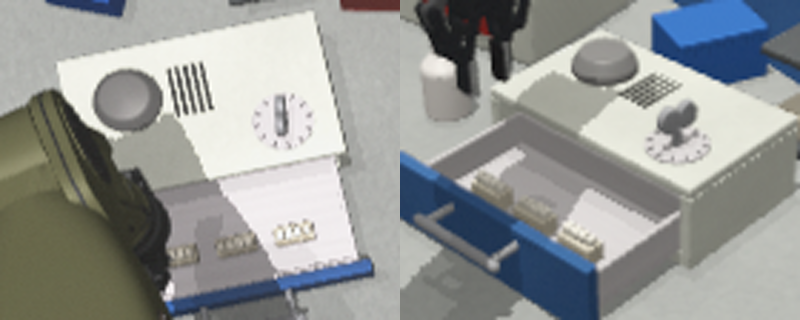

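Call:
carry_out(steps=[-0.022,-0.036,0,0,-0.022,-0.036,0,0,-0.021,-0.035,0,0,0,0,0.03,0,0,0,0,0], gripper=0.4)

```text
time: 28.42
tcp_pos: [0.4358, 0.1753, 0.1158]
tcp_rot: [-3.135, 0.001, 1.79]
force: [0.2, 0.4, 0.7]
finger_gap: 0.3
gripper_force: 0.0
```

```bash
python3 - <<'E'
from h import *
st(); go([.442,.178,.0545],102.6)
E
```

```text
{'time': np.float64(28.425), 'qpos': array([ 3.8240e-01,  2.6970e-01, -4.9010e-01,  8.1770e-01,  1.0000e-04,
        1.7344e+00]), 'tcp_pos': array([0.4358, 0.1753, 0.1158]), 'tcp_rot': array([-3.1350e+00,  1.0000e-03,  1.7896e+00]), 'force': array([0.1765, 0.3528, 0.7433]), 'finger_gap': np.float64(0.3005), 'gripper_force': np.float64(0.0)}
shift [0.0013 0.0071 0.0612] turn -0.1 deg = -0.01 units; yaw now 102.5
```

Call:
carry_out(steps=[0,0.006,0.02,0,0,0,0.02,0,0,0,0.02,0,0,0,0,0])

```text
time: 28.92
tcp_pos: [0.4437, 0.1778, 0.0572]
tcp_rot: [-3.138, 0.001, 1.79]
force: [-0.1, 0.1, 0.2]
finger_gap: 0.296
gripper_force: 0.0
```

Call:
carry_out(steps=[0,0,0,0,0,0,0,0,0,0,0,0,0,0,0,0], gripper=1)

```text
time: 29.42
tcp_pos: [0.4447, 0.1782, 0.0587]
tcp_rot: [3.141, -0.0, 1.79]
force: [-0.9, 0.6, 0.4]
finger_gap: 0.108
gripper_force: 39.2
```

Call:
carry_out(steps=[0,0.006,0,0,0,0.01,0,0,0,0.014,0,0,0,0.014,0,0,0,0.014,0,0])

```text
time: 30.05
tcp_pos: [0.5029, 0.1916, 0.0586]
tcp_rot: [3.14, -0.001, 1.79]
force: [-3.8, 2.8, 5.1]
finger_gap: 0.108
gripper_force: 39.7
```

Call:
carry_out(steps=[0,0.014,0,0,0,0.014,0,0,0,0.014,0,0,0,0.012,0,0,0,0.006,0,0])

```text
time: 30.68
tcp_pos: [0.5617, 0.2052, 0.0586]
tcp_rot: [3.14, -0.002, 1.79]
force: [-2.9, 4.4, 5.4]
finger_gap: 0.109
gripper_force: 39.8
```

Call:
carry_out(steps=[0,0.003,0,0,0,0.002,0,0,0,0.002,0,0,0,0,0,0])

```text
time: 31.18
tcp_pos: [0.5654, 0.2061, 0.0586]
tcp_rot: [-3.139, -0.002, 1.791]
force: [-8.2, 3.8, 8.6]
finger_gap: 0.109
gripper_force: 40.2
```

Call:
carry_out(steps=[0,0.002,0,0,0,0.002,0,0,0,0,0,0])

```text
time: 31.55
tcp_pos: [0.5655, 0.2061, 0.0585]
tcp_rot: [-3.132, -0.002, 1.791]
force: [-15.6, 2.1, 17.1]
finger_gap: 0.107
gripper_force: 41.0
```

Call:
carry_out(steps=[0,0.002,0,0,0,0.002,0,0,0,0,0,0])

```text
time: 31.92
tcp_pos: [0.5657, 0.2061, 0.0584]
tcp_rot: [-3.125, -0.003, 1.791]
force: [-22.7, 1.8, 23.5]
finger_gap: 0.106
gripper_force: 41.8
```

Call:
carry_out(steps=[0,-0.006,0,0,0,0,0,0])

```text
time: 32.17
tcp_pos: [0.5655, 0.206, 0.0586]
tcp_rot: [-3.136, -0.002, 1.791]
force: [-11.8, 3.4, 11.7]
finger_gap: 0.108
gripper_force: 40.7
```

Call:
carry_out(steps=[0,0,0,0,0,0,0,0,0,0,0,0], gripper=0.4)

```text
time: 32.55
tcp_pos: [0.5696, 0.2053, 0.058]
tcp_rot: [3.141, 0.001, 1.789]
force: [-0.3, 0.2, -0.3]
finger_gap: 0.301
gripper_force: 0.0
```

Call:
carry_out(steps=[0,0,-0.02,0,0,0,-0.04,0,0,0,-0.04,0,0,0,-0.04,0,0,0,0,0])

```text
time: 33.17
tcp_pos: [0.5716, 0.2062, 0.2022]
tcp_rot: [3.133, -0.0, 1.79]
force: [-0.3, -0.3, 0.6]
finger_gap: 0.302
gripper_force: 0.0
```

```bash
python3 - <<'E'
from h import *
st(); go([.681,.1455,.195],1.3)
c=cam("side");t=cam("top")
a=t["pixels"][150:250,190:315];b=c["pixels"][150:240,250:380]
cv2.imwrite("pics/k1.png",np.hstack([cv2.resize(a,(400,320),interpolation=cv2.INTER_CUBIC),cv2.resize(b,(400,320))]))
print([ (i[0],i[2]) for i in quads(t)])
E
```

```text
{'time': np.float64(33.175), 'qpos': array([ 3.4660e-01,  4.1510e-01, -2.0200e-02,  1.1273e+00, -6.0000e-04,
        1.6986e+00]), 'tcp_pos': array([0.5716, 0.2062, 0.2022]), 'tcp_rot': array([ 3.1334e+00, -5.0000e-04,  1.7896e+00]), 'force': array([-0.2865, -0.3262,  0.582 ]), 'finger_gap': np.float64(0.3017), 'gripper_force': np.float64(0.0)}
shift [-0.083   0.0935  0.0079] turn -78.8 deg = -9.85 units; yaw now 102.5
[(array([403.3, 232.1]), array([ 578.2, -250.7,   18. ]))]
```

View pics/k1.png

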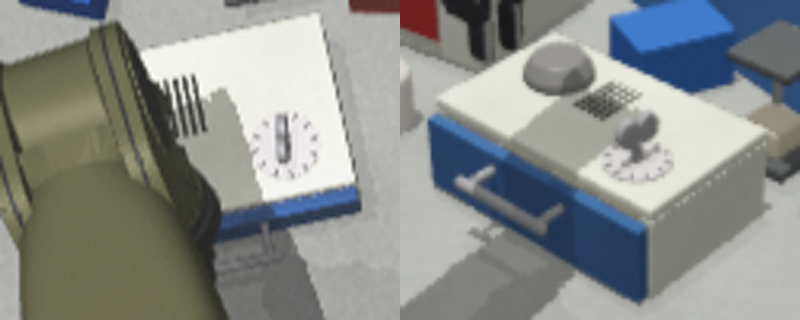

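Call:
carry_out(steps=[-0.028,0.031,0,0,-0.028,0.031,0,0,-0.027,0.031,0,0,0,0,0,-1,0,0,0,-1])

```text
time: 33.9
tcp_pos: [0.6771, 0.1438, 0.1953]
tcp_rot: [-3.137, -0.001, 2.073]
force: [-0.4, 0.4, 0.5]
finger_gap: 0.298
gripper_force: 0.0
```

Call:
carry_out(steps=[0,0,0,-1,0,0,0,-1,0,0,0,-1,0,0,0,-1,0,0,0,-1])

```text
time: 34.52
tcp_pos: [0.6766, 0.1444, 0.1958]
tcp_rot: [-3.139, -0.003, 2.772]
force: [0.1, 0.2, 0.4]
finger_gap: 0.298
gripper_force: 0.0
```

Call:
carry_out(steps=[0,0,0,-1,0,0,0,-1,0,0,0,-1,0,0,0,-1,0,0,0,-1])

```text
time: 35.15
tcp_pos: [0.6765, 0.1444, 0.1958]
tcp_rot: [3.141, -0.004, -2.813]
force: [0.2, -0.2, -0.2]
finger_gap: 0.299
gripper_force: 0.0
```

Call:
carry_out(steps=[0,0,0,-1,0,0,0,-1,0,0,0,-1,0,0,0,-1,0,0,0,-1])

```text
time: 35.78
tcp_pos: [0.6765, 0.1444, 0.1958]
tcp_rot: [3.139, -0.003, -2.115]
force: [0.7, 0.2, -0.0]
finger_gap: 0.307
gripper_force: 0.0
```

Call:
carry_out(steps=[0,0,0,-1,0,0,0,-1,0,0,0,-1,0,0,0,-1,0,0,0,-1])

```text
time: 36.4
tcp_pos: [0.6766, 0.1444, 0.1958]
tcp_rot: [3.138, -0.001, -1.417]
force: [0.6, -0.3, -0.1]
finger_gap: 0.302
gripper_force: 0.0
```

Call:
carry_out(steps=[0,0,0,-1,0,0,0,-1,0,0,0,-1,0,0,0,-1,0,0,0,-1])

```text
time: 37.02
tcp_pos: [0.6766, 0.1445, 0.1958]
tcp_rot: [3.138, 0.002, -0.719]
force: [-0.0, 0.0, 0.5]
finger_gap: 0.299
gripper_force: 0.0
```

Call:
carry_out(steps=[0,0,0,-1,0,0,0,-1,0,0,0,-1,0,0,0,-1,0,0,0,-1])

```text
time: 37.65
tcp_pos: [0.6766, 0.1444, 0.1958]
tcp_rot: [3.14, 0.004, -0.021]
force: [-0.1, -0.3, 0.8]
finger_gap: 0.299
gripper_force: 0.0
```

```bash
python3 - <<'E'
from h import *
st(); go([.681,.1455,.113],1.3)
E
```

```text
{'time': np.float64(37.65), 'qpos': array([ 2.1050e-01,  5.7680e-01,  2.3930e-01,  1.2372e+00, -3.0000e-04,
       -2.9105e+00]), 'tcp_pos': array([0.6766, 0.1444, 0.1958]), 'tcp_rot': array([ 3.1405,  0.0037, -0.0207]), 'force': array([-0.0581, -0.3029,  0.7678]), 'finger_gap': np.float64(0.299), 'gripper_force': np.float64(0.0)}
shift [ 0.0047 -0.0012  0.0828] turn -2.5 deg = -0.31 units; yaw now -1.2
```

Call:
carry_out(steps=[0.004,-0.001,0.03,-0.3,0,0,0.03,0,0,0,0.022,0,0,0,0,0])

```text
time: 38.15
tcp_pos: [0.6787, 0.145, 0.112]
tcp_rot: [3.14, 0.008, 0.017]
force: [0.7, 1.3, 0.7]
finger_gap: 0.302
gripper_force: 0.0
```

Call:
carry_out(steps=[0,0,0,0,0,0,0,0,0,0,0,0,0,0,0,0], gripper=1, newtons=60)

```text
time: 38.65
tcp_pos: [0.6812, 0.1455, 0.1159]
tcp_rot: [3.141, 0.001, 0.017]
force: [-0.1, -1.1, -7.6]
finger_gap: 0.103
gripper_force: 61.1
```

```bash
python3 - <<'E'
from h import *
st(); print(ctrl.sense()["wrist_torque"])
cv2.imwrite("pics/k2.png",cv2.resize(cam("side")["pixels"][150:240,270:390],(640,480)))
E
```

```text
{'time': np.float64(38.65), 'qpos': array([ 2.1060e-01,  6.2250e-01,  1.1170e-01,  1.0609e+00, -3.0000e-04,
       -2.9476e+00]), 'tcp_pos': array([0.6812, 0.1455, 0.1159]), 'tcp_rot': array([3.1411e+00, 8.0000e-04, 1.6600e-02]), 'force': array([-0.079 , -1.1106, -7.6369]), 'finger_gap': np.float64(0.1029), 'gripper_force': np.float64(61.1038)}
[-0.1699284   0.05726381 -0.0458869 ]
```

View pics/k2.png

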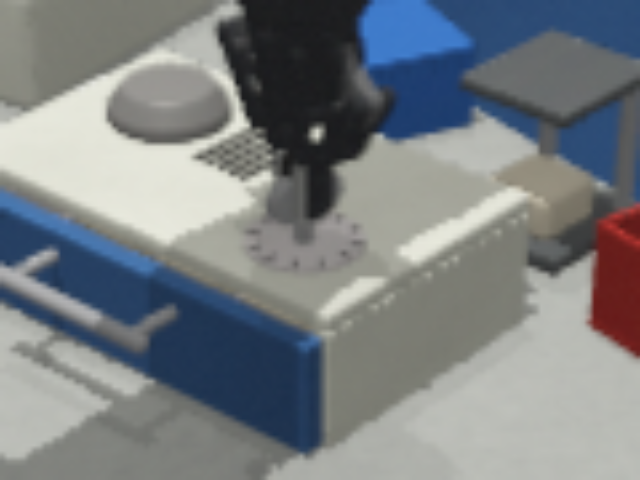

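Call:
carry_out(steps=[0,0,0,0.6,0,0,0,0.8,0,0,0,0.8,0,0,0,0.8,0,0,0,0.8])

```text
time: 39.33
tcp_pos: [0.6813, 0.1459, 0.116]
tcp_rot: [3.142, 0.001, -0.517]
force: [0.3, -0.7, -7.2]
finger_gap: 0.102
gripper_force: 61.1
```

Call:
carry_out(steps=[0,0,0,0.8,0,0,0,0.8,0,0,0,0.8,0,0,0,0.8,0,0,0,0.8])

```text
time: 39.95
tcp_pos: [0.6816, 0.1462, 0.116]
tcp_rot: [-3.141, 0.001, -1.075]
force: [1.5, 2.1, -8.5]
finger_gap: 0.1
gripper_force: 61.1
```

Call:
carry_out(steps=[0,0,0,0.8,0,0,0,0.8,0,0,0,0.8,0,0,0,0.8,0,0,0,0.8])

```text
time: 40.58
tcp_pos: [0.682, 0.1463, 0.1159]
tcp_rot: [-3.141, 0.001, -1.634]
force: [1.8, 1.1, -8.9]
finger_gap: 0.098
gripper_force: 61.0
```

```bash
python3 - <<'E'
from h import *
st(); print(ctrl.sense()["wrist_torque"])
E
```

```text
{'time': np.float64(40.575), 'qpos': array([ 2.1100e-01,  6.2280e-01,  1.1230e-01,  1.0594e+00,  6.0000e-04,
       -1.2967e+00]), 'tcp_pos': array([0.682 , 0.1463, 0.1159]), 'tcp_rot': array([-3.1408e+00,  9.0000e-04, -1.6339e+00]), 'force': array([ 1.7825,  1.057 , -8.8946]), 'finger_gap': np.float64(0.0982), 'gripper_force': np.float64(60.9763)}
[ 0.17579289 -0.39585257  0.09405962]
```

Call:
carry_out(steps=[0,0,0,0.8,0,0,0,0.8,0,0,0,0.8,0,0,0,0.8,0,0,0,0.8])

```text
time: 41.2
tcp_pos: [0.6824, 0.1461, 0.116]
tcp_rot: [-3.141, 0.001, -2.192]
force: [2.9, -0.0, -9.6]
finger_gap: 0.103
gripper_force: 60.9
```

Call:
carry_out(steps=[0,0,0,0.8,0,0,0,0.8,0,0,0,0.8,0,0,0,0.8,0,0,0,0.8])

```text
time: 41.82
tcp_pos: [0.6827, 0.1458, 0.116]
tcp_rot: [-3.141, 0.002, -2.751]
force: [2.7, -0.2, -9.8]
finger_gap: 0.103
gripper_force: 60.9
```

Call:
carry_out(steps=[0,0,0,0.8,0,0,0,0.8,0,0,0,0.8,0,0,0,0.8,0,0,0,0.8])

```text
time: 42.45
tcp_pos: [0.6827, 0.1454, 0.1159]
tcp_rot: [-3.141, 0.002, 2.973]
force: [3.2, -1.4, -10.7]
finger_gap: 0.106
gripper_force: 60.9
```

Call:
carry_out(steps=[0,0,0,0.8,0,0,0,0.8,0,0,0,0.8,0,0,0,0.8,0,0,0,0.8])

```text
time: 43.08
tcp_pos: [0.6825, 0.145, 0.116]
tcp_rot: [-3.142, 0.002, 2.414]
force: [3.0, -1.9, -9.4]
finger_gap: 0.104
gripper_force: 61.0
```

Call:
carry_out(steps=[0,0,0,0.8,0,0,0,0.8,0,0,0,0.8,0,0,0,0.8,0,0,0,0.8])

```text
time: 43.7
tcp_pos: [0.6821, 0.1448, 0.116]
tcp_rot: [3.141, 0.002, 1.856]
force: [2.3, -3.0, -7.8]
finger_gap: 0.105
gripper_force: 61.1
```

Call:
carry_out(steps=[0,0,0,0.8,0,0,0,0.8,0,0,0,0.8,0,0,0,0.6,0,0,0,0.4])

```text
time: 44.32
tcp_pos: [0.6818, 0.1448, 0.1159]
tcp_rot: [3.141, 0.002, 1.383]
force: [0.9, -3.2, -7.9]
finger_gap: 0.103
gripper_force: 61.1
```

```bash
python3 - <<'E'
from h import *
st(); print(ctrl.sense()["wrist_torque"])
E
```

```text
{'time': np.float64(44.325), 'qpos': array([ 0.2101,  0.6226,  0.112 ,  1.0602, -0.002 ,  1.9688]), 'tcp_pos': array([0.6818, 0.1448, 0.1159]), 'tcp_rot': array([3.1409e+00, 1.8000e-03, 1.3829e+00]), 'force': array([ 0.8501, -3.1779, -7.883 ]), 'finger_gap': np.float64(0.1029), 'gripper_force': np.float64(61.1288)}
[-0.51136337 -0.26839062  0.13499069]
```

Call:
carry_out(steps=[0,0,0,0.8,0,0,0,0.8,0,0,0,0.8,0,0,0,0.6,0,0,0,0.4])

```text
time: 44.95
tcp_pos: [0.6815, 0.1449, 0.1159]
tcp_rot: [3.141, 0.001, 0.908]
force: [0.7, -2.1, -7.8]
finger_gap: 0.104
gripper_force: 61.2
```

Call:
carry_out(steps=[0,0,0,0.4,0,0,0,0.4,0,0,0,0.4,0,0,0,0])

```text
time: 45.45
tcp_pos: [0.6814, 0.145, 0.116]
tcp_rot: [3.141, 0.001, 0.743]
force: [0.3, -2.1, -7.6]
finger_gap: 0.107
gripper_force: 61.0
```

```bash
python3 - <<'E'
from h import *
st(); print(ctrl.sense()["wrist_torque"])
E
```

```text
{'time': np.float64(45.45), 'qpos': array([ 2.1030e-01,  6.2250e-01,  1.1180e-01,  1.0608e+00, -1.3000e-03,
        2.6088e+00]), 'tcp_pos': array([0.6814, 0.145 , 0.116 ]), 'tcp_rot': array([3.1408e+00, 1.2000e-03, 7.4310e-01]), 'force': array([ 0.2687, -2.1103, -7.6237]), 'finger_gap': np.float64(0.1066), 'gripper_force': np.float64(61.0209)}
[-0.55497324 -0.12184951 -0.0307798 ]
```

Call:
carry_out(steps=[0,0,0,0.4,0,0,0,0.4,0,0,0,0])

```text
time: 45.82
tcp_pos: [0.6813, 0.1451, 0.116]
tcp_rot: [3.141, 0.001, 0.632]
force: [0.6, -2.6, -8.1]
finger_gap: 0.102
gripper_force: 61.0
```

```bash
python3 - <<'E'
from h import *
st(); print(ctrl.sense()["wrist_torque"])
E
```

```text
{'time': np.float64(45.825), 'qpos': array([ 2.1030e-01,  6.2250e-01,  1.1170e-01,  1.0608e+00, -1.1000e-03,
        2.7198e+00]), 'tcp_pos': array([0.6813, 0.1451, 0.116 ]), 'tcp_rot': array([3.1409e+00, 1.2000e-03, 6.3210e-01]), 'force': array([ 0.632 , -2.6151, -8.1394]), 'finger_gap': np.float64(0.1016), 'gripper_force': np.float64(60.9615)}
[-0.7377811  -0.10641776  0.00714645]
```

Call:
carry_out(steps=[0,0,0,0.4,0,0,0,0.4,0,0,0,0])

```text
time: 46.2
tcp_pos: [0.6813, 0.1452, 0.116]
tcp_rot: [3.141, 0.001, 0.521]
force: [0.7, -3.7, -9.8]
finger_gap: 0.101
gripper_force: 60.9
```

```bash
python3 - <<'E'
from h import *
st(); print(ctrl.sense()["wrist_torque"], ctrl.sense()["joint_torque"])
E
```

```text
{'time': np.float64(46.2), 'qpos': array([ 2.1040e-01,  6.2250e-01,  1.1170e-01,  1.0609e+00, -9.0000e-04,
        2.8312e+00]), 'tcp_pos': array([0.6813, 0.1452, 0.116 ]), 'tcp_rot': array([3.1409e+00, 1.1000e-03, 5.2080e-01]), 'force': array([ 0.7407, -3.6719, -9.8103]), 'finger_gap': np.float64(0.1011), 'gripper_force': np.float64(60.9046)}
[-0.77648147 -0.12780869 -0.01939934] [  2.58312553 -65.15139341  27.97225356  -0.11093095   1.13091487
   0.07730369]
```

Call:
carry_out(steps=[0,0,0,0.4,0,0,0,0.4,0,0,0,0])

```text
time: 46.58
tcp_pos: [0.6813, 0.1452, 0.1161]
tcp_rot: [3.14, 0.001, 0.414]
force: [0.4, -5.3, -8.8]
finger_gap: 0.107
gripper_force: 97.6
```

Call:
carry_out(steps=[0,0,0,0.4,0,0,0,0.3,0,0,0,0])

```text
time: 46.95
tcp_pos: [0.6813, 0.1453, 0.1163]
tcp_rot: [3.139, 0.001, 0.321]
force: [0.6, -6.2, -8.5]
finger_gap: 0.105
gripper_force: 154.9
```

```bash
python3 - <<'E'
from h import *
st(); print(ctrl.sense()["wrist_torque"], ctrl.sense()["joint_torque"])
E
```

```text
{'time': np.float64(46.95), 'qpos': array([ 2.1110e-01,  6.2210e-01,  1.1190e-01,  1.0612e+00, -2.3000e-03,
        3.0321e+00]), 'tcp_pos': array([0.6813, 0.1453, 0.1163]), 'tcp_rot': array([3.1394e+00, 8.0000e-04, 3.2060e-01]), 'force': array([ 0.5952, -6.2422, -8.473 ]), 'finger_gap': np.float64(0.1048), 'gripper_force': np.float64(154.8874)}
[-1.17613248 -0.06364767  3.57191779] [  0.64884413 -64.50797081  27.9090035   -0.32716879   1.85801636
   3.64972495]
```

Call:
carry_out(steps=[0,0,0,-0.4,0,0,0,-0.3,0,0,0,0])

```text
time: 47.32
tcp_pos: [0.6813, 0.1453, 0.1161]
tcp_rot: [3.14, 0.001, 0.414]
force: [0.1, -5.2, -8.8]
finger_gap: 0.107
gripper_force: 97.7
```

```bash
python3 - <<'E'
from h import *
st(); print(ctrl.sense()["wrist_torque"])
E
```

```text
{'time': np.float64(47.325), 'qpos': array([ 2.1080e-01,  6.2230e-01,  1.1180e-01,  1.0610e+00, -1.6000e-03,
        2.9384e+00]), 'tcp_pos': array([0.6813, 0.1453, 0.1161]), 'tcp_rot': array([3.1401e+00, 9.0000e-04, 4.1390e-01]), 'force': array([ 0.1375, -5.1741, -8.8234]), 'finger_gap': np.float64(0.1072), 'gripper_force': np.float64(97.6705)}
[-1.0434309  -0.13085576  1.86906607]
```

Call:
carry_out(steps=[0,0,0,-0.4,0,0,0,-0.25,0,0,0,0])

```text
time: 47.7
tcp_pos: [0.6813, 0.1452, 0.116]
tcp_rot: [3.141, 0.001, 0.498]
force: [-0.2, -4.7, -9.7]
finger_gap: 0.106
gripper_force: 61.2
```

Call:
carry_out(steps=[0,0,0,0,0,0,0,0,0,0,0,0], gripper=0.4)

```text
time: 48.08
tcp_pos: [0.6825, 0.1467, 0.118]
tcp_rot: [-3.142, -0.004, 0.499]
force: [0.4, 0.7, 0.1]
finger_gap: 0.3
gripper_force: 0.0
```

Call:
carry_out(steps=[0,0,-0.02,0,0,0,-0.04,0,0,0,-0.04,0,0,0,-0.03,0,0,0,0,0])

```text
time: 48.7
tcp_pos: [0.6834, 0.1466, 0.2504]
tcp_rot: [3.14, -0.008, 0.499]
force: [-0.2, 0.1, 1.0]
finger_gap: 0.301
gripper_force: 0.0
```

Call:
carry_out(steps=[-0.04,-0.03,0,0,-0.04,-0.03,0,0,-0.04,-0.03,0,0,-0.04,-0.03,0,0,-0.04,-0.03,0,0])

```text
time: 49.32
tcp_pos: [0.4318, 0.182, 0.2452]
tcp_rot: [-3.141, 0.001, 0.498]
force: [-0.4, -0.1, 0.4]
finger_gap: 0.301
gripper_force: 0.0
```

```bash
python3 - <<'E'
from h import *
st()
c=cam("side");t=cam("top")
a=t["pixels"][150:250,190:315];b=c["pixels"][150:240,250:380]
cv2.imwrite("pics/k3.png",np.hstack([cv2.resize(a,(400,320),interpolation=cv2.INTER_CUBIC),cv2.resize(b,(400,320))]))
E
```

```text
{'time': np.float64(49.325), 'qpos': array([ 3.9840e-01,  1.6460e-01, -2.6400e-01,  1.1434e+00,  7.0000e-04,
        3.0416e+00]), 'tcp_pos': array([0.4318, 0.182 , 0.2452]), 'tcp_rot': array([-3.1408e+00,  1.1000e-03,  4.9830e-01]), 'force': array([-0.359 , -0.0591,  0.3954]), 'finger_gap': np.float64(0.3006), 'gripper_force': np.float64(0.0)}
```

View pics/k3.png

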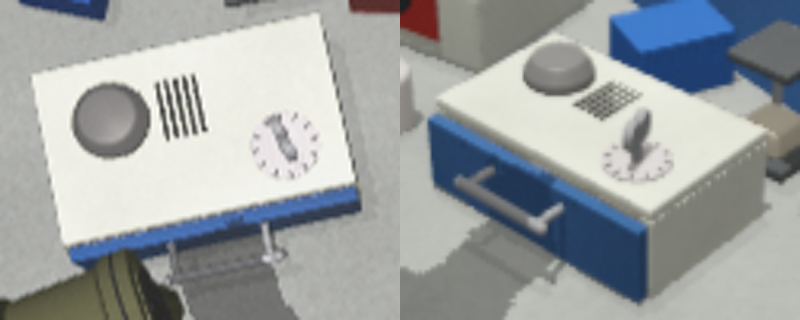

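```bash
python3 -c "
from station import ctrl
print(ctrl.job_done())"
```

```text
the job is handed in; nothing more can be done
None
```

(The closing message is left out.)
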